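# Set the oven timer to twenty minutes and start it

### The job

Set the oven's bake timer to 20 minutes and start it: each click of the push-to-turn dial is 5 minutes counted from the red zero mark, so its pointer must end on the fourth click (green mark), and the dial only turns while it is held pressed in. Press it in just far enough to free it, never hard down onto its bottom stop, let it spring back up locked on the click, and only then press the green start button fully in and let it go. Leave the flour shaker, the roll, and the spatula where they are.

Things in the scene. Friction and masses are not known exactly. Their poses are not given: they have to be found in the camera images.
- console: Low stainless timer console with a black top panel, 190 (x) x 330 (y) x 60 mm high, fixed on the counter. Origin: centre of its underside; z up. Dial axis at x 0, y +75 mm, start button at x 0, y -85 mm. Round the dial, 48 mm from its axis, 11 flat marks 24 deg apart, one per click: zero is broad and red, on the -x side; then clockwise seen from above; the fourth after it is broad and green.
- dial_axis (a point): The dial's upright axis where it leaves the console's top, 60 mm above the counter. The dial on it: black flange disc 60 mm wide, 8 thick; on it a low grey bar 46 long, 14 thick, 8 high, to be pinched across its thickness. Its spindle is height-adjustable and not measured: unpressed, the flange's top is 23 to 53 mm above this point, the bar's top 8 mm higher.
- green_mark (a point): Centre of the green mark (16 x 6 mm) on the console's top: the pointer's direction for the fourth click.
- dial (a joint): Dial angle (rad): 0 at the zero stop, with the orange pointer line on the bar at the red mark (console -x) and the bar along console x; grows clockwise seen from above to 4.19 at the tenth click. One click is 0.419 rad, a spring detent of about 0.15 N m. Unpressed it is locked (2 deg of play); let go between clicks it slips into a neighbouring one.
- plunger (a joint): How far the dial is pressed in (m, 0 unpressed). Spring: about 5 N to start it moving, then 1 N per mm more. Fully free to turn from 6.5 mm in (about 12 N; a strong twist may slip it from 3 mm); its bottom stop is at 12 mm (about 17 N) and must not be reached: more than 11.3 mm (about 16 N) counts as hard down.
- start (a joint): Travel of the green start button (m): 0 out, 0.006 fully in, at about 5 N; it springs back.
- start_top (a point): Centre of the top of the round green start button, 32 mm across, pressed straight down.
- shaker_mid (a point): Flour shaker, a metal can 68 mm across and 100 mm high, standing loose on the counter beyond the console's button end; the point is half-way up its axis. Not to be moved.
- roll_mid (a point): Loose golden bread roll, 84 mm across and 45 mm high, on a wooden board beside the console; the point is its centre. Not to be moved.
- spatula_mid (a point): Loose spatula, 280 mm long with a wooden handle, lying on the counter beside the console, at the dial end; the point is its middle, 10 mm up. Not to be moved.

How it is judged:
On the way, in this order (a step that is already met when the one before it is completed fails the run):
1. the dial is on the fourth click, sprung back up (value of joint dial between 1.58 and 1.77 rad and value of joint plunger below 0.002 m), for 0.2 s.
2. the start button is pressed fully in (value of joint start above 0.005 m), for 0.05 s.
At the end, for the whole second after the job is handed in: The dial stands on the fourth click (1.68 rad, within 0.095) and has sprung back up (pressed in less than 2 mm), and the start button, after being pressed, is out again (less than 1.5 mm in) (all of step 1 and value of joint start below 0.0015 m); the robot touches nothing.
It fails at once if the dial is pressed hard down (more than 11.3 mm in) (value of joint plunger above 0.0113 m).
It fails at once if the start button is pressed while the dial is off the fourth click or not sprung back (value of joint start above 0.003 m and (value of joint dial below 1.58 rad or value of joint dial above 1.77 rad or value of joint plunger above 0.002 m)).
It fails at once if the shaker, the roll or the spatula is moved by more than 20 mm (distance of any of shaker_mid, roll_mid, spatula_mid from where it was at the start of the episode above 0.02 m).
It also fails if it takes over 72 s, if anything falls off the work surface, if the arm or the gripper's body presses on something with over 40 N, if the wrist force passes 120 N, or if a joint passes its speed limit or range.

### The arm

A 6-joint arm with a two-finger parallel gripper is mounted at the origin on the work surface. World frame = base frame: x ahead of the robot, y to its left, z up, the work surface at z = 0. Lengths are in m, angles in rad, forces in N, time in s.
With the tool pointing down it reaches from about 0.4 to 0.825 m from the base axis. Payload 7 kg.
Tool frame: the origin (TCP) lies at the very end of the fingers, on their centre line; the grasp point (between the pads) lies 19 mm behind it; z points along the fingers, y is the direction in which the jaws open and shut (so a half turn about z gives the same grasp; the last joint's range is limited). The gripper opens to 88 mm and grips with 3 to 60 N. Pads are 19 mm wide; open, the fingers measure 130 mm over their backs; the gripper's body (78 mm by 193 mm) begins 47 mm behind the grasp point.
Start: joints at [-1.014, 0.359, 0.012, 0, -1.224, -0.288], TCP at [0.179, -0.651, 0.227] pointing down, gripper open.
Joint ranges: [-3.07, 3.07], [-1.43, 2.12], [-1.02, 1.25], [-3.03, 1.67], [-3.05, -0], [-3.03, 3.03]. Speed limits (rad/s): [2.39, 2.39, 3.01, 3.14, 3.14, 3.14].

### API

Orientations are given as [roll, pitch, yaw] about the fixed x, y, z axes, in that order (R = Rz(yaw) Ry(pitch) Rx(roll)).
In Python, from station import arm gives the robot as it stands.
- The arm moves only by the shell command python3 -m inch 'ROWS' [FORCE]. ROWS is text: rows parted by semicolons, each of 7 numbers parted by spaces: the closure, from 0 (fully open) to 1 (shut), then the shift along the tool's x, y, z each as a share of 300 mm, from -1 to 1, then the turn, a rotation vector about the tool's x, y, z each as a share of 60 degrees, from -1 to 1. In form: grip tx ty tz rx ry rz; .... A call has 1 to 12 rows; each row is the pose to reach, as a shift and turn from the pose commanded when the call began, along the tool's axes at that moment; what a row does not reach only later rows make up. A row lasts 1/10 s, in which the tool goes at most 50 mm and 8.59 degrees, less where a joint would pass 70% of its speed; a pose out of reach is approached as far as the arm can. A call with a number of a shift or a turn outside -1 to 1 is refused whole. A call with a gripper value outside its range is refused whole. The fingers move at their own pace and stop on an object; FORCE is the grip in N (left out, the last holds). Time passes only in rows, so rows that repeat a pose let the fingers close. It gives the time, the measured TCP pose, the force and the opening at its end, in the units of the state.
- arm.get_state(): the state, without advancing time (a new reading comes with each control period).
- arm.grab_frame(name): name is "scene" or "top"; returns a dict with "img" (384x512x3 uint8, red, green, blue), "range_z" (384x512 float32, m along the optical axis (not along the pixel's ray), 0 where there is no reading), "fx", "fy", "cx", "cy" (pixels), "dist" ([k1, k2, p1, p2, k3] as OpenCV has them; the pictures are not rectified), "extrinsics" (4x4, takes a point from world to camera coordinates). Camera axes: x right, y up, looking along -z (the intrinsics and any distortion apply to the point x, -y, -z); pixel columns grow to the right and rows downward; lengths in m; the calibration is good to about 2 mm. A picture is of the moment at which its call begins.
- arm.job_done(): hands the job in, once; it reports no verdict.
The state is a dict: "t": time; "q": joint angles; "qd": joint speeds; "joint_efforts": joint torques, N m; "eef_pos": TCP position; "ee_rot": TCP orientation; "force": force on the tool from outside, world axes, zero at the start; "moment": the same for the moment, N m; "width": finger opening in m.
Only numpy, scipy, OpenCV 4.12 (cv2) and the standard library are available. Lean on these libraries where they do the work, as an engineer would, in place of code of your own. Each camera call takes 0.05 s, during which the arm holds its last target.

## Working session

There is one attempt and no reset: what is moved stays moved. The work goes in short steps, Python scripts to look and compute and a shell command to move; the robot and the scene stay as the last step left them, time stands still between calls to the robot, and variables do not carry over. Pictures are saved under pics/ and viewed, and the job is handed in when it is done.

```bash
ls; mkdir -p pics; python3 - <<'E'
from station import arm
import cv2,numpy as np
s=arm.get_state(); print({k:np.round(v,3) for k,v in s.items()})
for n in("scene","top"):
    f=arm.grab_frame(n); np.savez(f"{n}0.npz",**f)
    cv2.imwrite(f"pics/{n}0.png",f["img"][:,:,::-1]); print(n,f["fx"],f["cx"],f["cy"],f["dist"],np.round(f["extrinsics"],3))
E
```

```text
pics
{'t': np.float64(0.0), 'q': array([-1.014,  0.359,  0.011, -0.   , -1.224, -0.288]), 'qd': array([-0.002,  0.001,  0.002,  0.002, -0.001,  0.001]), 'joint_efforts': array([-1.0000e-03, -5.8272e+01,  2.9306e+01,  6.9970e+00,  7.0000e-03,
       -0.0000e+00]), 'eef_pos': array([ 0.179, -0.65 ,  0.226]), 'ee_rot': array([ 3.14 , -0.   , -2.873]), 'force': array([ 0.427, -0.471, -0.21 ]), 'moment': array([-0.044, -0.001, -0.04 ]), 'width': np.float64(0.088)}
scene 353.184550549624 256.6508194731452 193.94419036485385 [0.03631578 0.         0.         0.         0.        ] [[-0.219  0.976 -0.021  0.14 ]
 [-0.523 -0.099  0.846  0.254]
 [ 0.824  0.196  0.532 -1.42 ]
 [ 0.     0.     0.     1.   ]]
top 440.7752248619225 256.1018316651754 193.41591232036242 [0.01050035 0.         0.         0.         0.        ] [[ 0.014 -1.     0.014 -0.025]
 [ 0.998  0.015  0.056 -0.601]
 [-0.056  0.013  0.998 -1.2  ]
 [ 0.     0.     0.     1.   ]]
```

View pics/scene0.png

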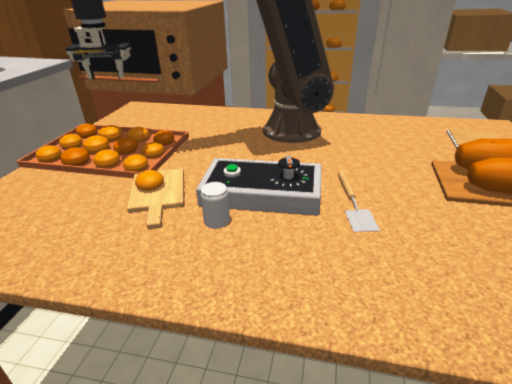

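View pics/top0.png

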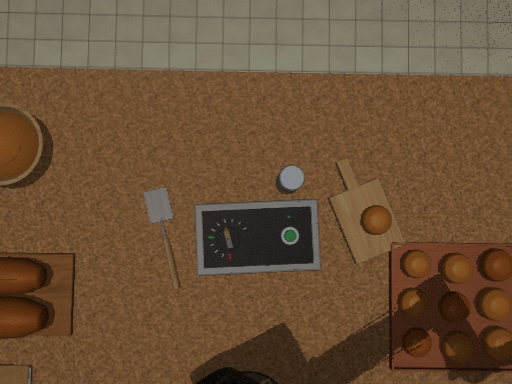

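The scene view shows the console with its button at about (232,170) and dial at about (290,168). In the top view the dial is near (229,239), the button at (290,236), the shaker at (291,178), the roll at (377,220) and the spatula from (158,200) to (177,288). Next I'll zoom in on the dial.

```bash
cat > h.py <<'E'
import cv2,numpy as np
def load(n): return dict(np.load(n))
def K(f): return np.array([[f["fx"],0,f["cx"]],[0,f["fy"],f["cy"]],[0,0,1]],float)
def ray(f,uv):
    p=cv2.undistortPoints(np.array(uv,float).reshape(-1,1,2),K(f),f["dist"]).reshape(-1,2)
    d=np.c_[p[:,0],-p[:,1],-np.ones(len(p))]
    E=f["extrinsics"];R=E[:3,:3]
    return -R.T@E[:3,3], d@R
def onz(f,uv,z):
    c,d=ray(f,uv); return c+d*((z-c[2])/d[:,2])[:,None]
def withrange(f,uv):
    c,d=ray(f,uv); r=np.array([f["range_z"][int(round(v)),int(round(u))] for u,v in uv]); return c+d*r[:,None]
def proj(f,P):
    P=np.atleast_2d(P);E=f["extrinsics"];q=P@E[:3,:3].T+E[:3,3];q=q*[1,-1,-1]
    return cv2.projectPoints(q,np.zeros(3),np.zeros(3),K(f),f["dist"])[0].reshape(-1,2)
E
python3 - <<'E'
from h import *
f=load("top0.npz"); im=f["img"][:,:,::-1]
cv2.imwrite("pics/topz.png",cv2.resize(im[195:280,190:325],None,fx=5.9,fy=5.9,interpolation=cv2.INTER_CUBIC))
g=load("scene0.npz"); 
cv2.imwrite("pics/scenez.png",cv2.resize(g["img"][145:225,190:330,::-1],None,fx=5.7,fy=5.7,interpolation=cv2.INTER_CUBIC))
E
```

```text
(no output)
```

View pics/topz.png

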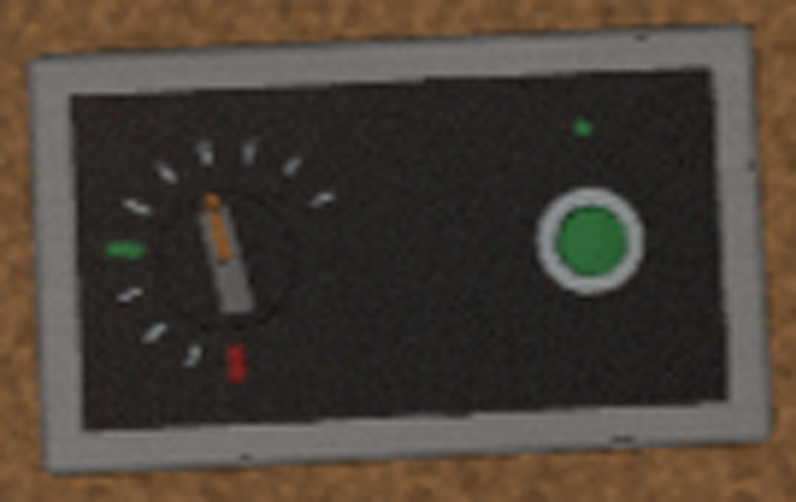

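View pics/scenez.png

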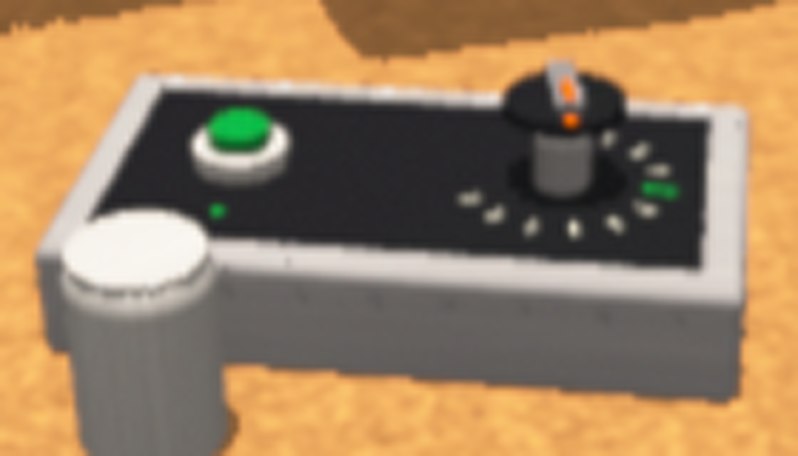

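The pointer doesn't start on zero. In the zoomed top view its orange tip, near (211,200), points roughly at the 7th click. The red mark is at (236,364) and the green at (126,250). I'll measure these.

```bash
python3 - <<'E'
from h import *
f=load("top0.npz"); hsv=cv2.cvtColor(f["img"],cv2.COLOR_RGB2HSV).astype(int)
H,S,V=hsv[...,0],hsv[...,1],hsv[...,2]
win=np.zeros(H.shape,bool); win[206:270,202:314]=1
def blobs(m,n,z):
    k,l,st,c=cv2.connectedComponentsWithStats((m&win).astype(np.uint8))
    for i in range(1,k):
        if st[i,4]>=3: print(n,st[i],c[i].round(2),onz(f,[c[i]],z)[0].round(4))
blobs((S>100)&(H>45)&(H<85)&(V>50),"green",.06)
blobs((S>100)&((H<5)|(H>170))&(V>50),"red",.06)
blobs((S>120)&(H>8)&(H<25)&(V>90),"orange",.10)
win[:]=0; win[222:256,208:250]=1
# bar (grey/bright + orange)
blobs((V>85),"bright",.10)
# white/grey rim of console: bounding quad
w=np.zeros(H.shape,bool); w[190:285,185:330]=1
m=((S<60)&(V>80)&w).astype(np.uint8)
cs,_=cv2.findContours(m,cv2.RETR_EXTERNAL,cv2.CHAIN_APPROX_NONE); c=max(cs,key=cv2.contourArea)
r=cv2.minAreaRect(c); b=cv2.boxPoints(r); P=onz(f,b,.06); print(r,P.round(4),P.mean(0), [np.linalg.norm(P[i]-P[i-1]).round(4) for i in range(4)],[np.degrees(np.arctan2(*(P[i]-P[i-1])[[1,0]])).round(2) for i in range(4)])
c0=P.mean(0)
# range point heights
print("top pts")
for uv in[(226,229),(228,240),(220,240),(236,240),(229,225),(290,236),(250,240),(260,225),(282,236),(291,178)]: print(uv,withrange(f,[uv])[0].round(4))
c,d=ray(f,[(0,0)]);print("cam",c)
E
```

```text
green [287 215   3   3   6] [288.17 216.17] [ 0.5395 -0.1019  0.06  ]
green [285 230  11  12 102] [289.8 235.3] [ 0.4888 -0.1068  0.06  ]
green [208 236   6   3  13] [210.85 236.92] [0.4817 0.1023 0.06  ]
red [228 253   4   7  23] [229.7  256.13] [0.4318 0.0516 0.06  ]
orange [225 228   2   2   4] [225.5 228.5] [0.5054 0.0618 0.1   ]
orange [226 231   3   8  14] [226.79 234.64] [0.4898 0.0582 0.1   ]
bright [211 229   4   2   4] [212.5 229.5] [0.5024 0.095  0.1   ]
bright [225 228   2   2   4] [225.5 228.5] [0.5054 0.0618 0.1   ]
bright [225 231   7  17  59] [227.8  239.07] [0.4785 0.0554 0.1   ]
bright [209 236   5   2   8] [210.62 236.62] [0.4842 0.0994 0.1   ]
bright [210 244   4   2   4] [211.5 244.5] [0.4642 0.0967 0.1   ]
bright [215 250   3   3   5] [215.8 250.8] [0.4483 0.0855 0.1   ]
bright [222 254   2   2   4] [222.5 254.5] [0.4392 0.0682 0.1   ]
bright [229 254   2   2   4] [229.5 254.5] [0.4394 0.0504 0.1   ]
((257.0889892578125, 236.67311096191406), (70.91703033447266, 123.7101058959961), 87.22978973388672) [[ 0.5674  0.1498  0.06  ]
 [ 0.5883 -0.1788  0.06  ]
 [ 0.401  -0.1891  0.06  ]
 [ 0.3812  0.1366  0.06  ]] [ 0.48448288 -0.02039626  0.06      ] [np.float64(0.1867), np.float64(0.3293), np.float64(0.1876), np.float64(0.3263)] [np.float64(4.06), np.float64(-86.37), np.float64(-176.86), np.float64(93.47)]
top pts
(226, 229) [0.5044 0.06   0.1093]
(228, 240) [0.4768 0.0542 0.1129]
(220, 240) [0.4763 0.0747 0.1084]
(236, 240) [0.4766 0.0343 0.1039]
(229, 225) [0.5138 0.0548 0.0627]
(290, 236) [ 0.4879 -0.1051  0.0846]
(250, 240) [ 0.4751 -0.0014  0.062 ]
(260, 225) [ 0.515  -0.0272  0.0642]
(282, 236) [ 0.4871 -0.0853  0.0713]
(291, 178) [ 0.6379 -0.1049  0.098 ]
cam [ 5.32602643e-01 -3.19425207e-04  1.23256371e+00]
```

```bash
python3 - <<'E'
from h import *
f=load("top0.npz"); V=f["img"].max(2)
vv,uu=np.mgrid[215:262,200:256]; uv=np.c_[uu.ravel(),vv.ravel()]
P=withrange(f,uv); Vv=np.array([V[v,u] for u,v in uv])
sel=P[:,2]>.095
print(sel.sum(), P[sel].mean(0))
bar=sel&(Vv>85); fl=sel&(Vv<50)
print("bar z",np.percentile(P[bar,2],[10,50,90]),"fl",np.percentile(P[fl,2],[10,50,90]), fl.sum())
pan=(~sel)&(Vv<60)&(np.hypot(*(P[:,:2]-[.48,.0545]).T)>.06);print("panel z",np.median(P[pan,2]))
b=onz(f,uv[bar],.115); C=b.mean(0); w=np.linalg.svd(b[:,:2]-C[:2])[2][0]; print("bar c",C,"dir deg",np.degrees(np.arctan2(w[1],w[0]))%180, np.ptp((b[:,:2]-C[:2])@w))
fc=onz(f,uv[sel],.107); print("flange c",(fc.min(0)+fc.max(0))/2,np.ptp(fc,axis=0))
bt=(np.hypot(uu-0,vv)>0)
v2,u2=np.mgrid[230:242,284:297];u2=np.c_[u2.ravel(),v2.ravel()];Q=withrange(f,u2);print("button z",np.percentile(Q[:,2],[10,50,90]))
m=(f["img"][...,1].astype(int)-f["img"][...,0]>25); m[:,:283]=0;m[:228]=0;m[244:]=0;m[:,300:]=0
ys,xs=np.nonzero(m); print("button",onz(f,[(xs.mean(),ys.mean())],.083))
g=load("scene0.npz"); im=g["img"].astype(int)
G=withrange(g,[(288,159),(284,163),(297,163),(232,167)]);print(G.round(4))
E
```

```text
443 [0.4807752  0.05234448 0.13175913]
bar z [0.11172854 0.11491643 0.11818889] fl [0.1044276  0.10729465 0.11021594] 325
panel z 0.06093553464577872
bar c [0.48022832 0.05766341 0.115     ] dir deg 174.88364604811196 0.08318420062286815
flange c [0.48235345 0.07337552 0.107     ] [1.09114847e-01 9.86389632e-02 2.22044605e-16]
button z [0.07202206 0.080667   0.08453599]
button [[ 0.48929474 -0.1050171   0.083     ]]
[[ 0.484   0.0542  0.1163]
 [ 0.4916  0.0447  0.1073]
 [ 0.489   0.0793  0.1091]
 [ 0.4971 -0.1003  0.0843]]
```

```bash
cat > d.py <<'E'
# usage: d.py x y z : prints tool-axis shift shares from the current measured pose
import sys,numpy as np
from station import arm
from scipy.spatial.transform import Rotation as R
s=arm.get_state(); p=np.array(s["eef_pos"]); r=R.from_euler("xyz",s["ee_rot"])
t=np.array(list(map(float,sys.argv[1:4])))
print("shares",np.round(r.inv().apply(t-p)/.3,4),"pos",p.round(4),"rot",np.degrees(s["ee_rot"]).round(2),"q",np.round(s["q"],3),"F",np.round(s["force"],2),"w",round(float(s["width"]),4),"t",s["t"])
E
python3 d.py .40 -.40 .227
```

```text
shares [-0.9313  0.6091 -0.0034] pos [ 0.1791 -0.6504  0.2257] rot [ 1.7992e+02 -1.0000e-02 -1.6460e+02] q [-1.014  0.359  0.011 -0.    -1.224 -0.288] F [-0.4   0.23 -0.75] w 0.0876 t 0.1
```

```bash
python3 -m inch '0 -0.93 0.61 0 0 0 0;0 -0.93 0.61 0 0 0 0;0 -0.93 0.61 0 0 0 0;0 -0.93 0.61 0 0 0 0;0 -0.93 0.61 0 0 0 0;0 -0.93 0.61 0 0 0 0;0 -0.93 0.61 0 0 0 0;0 -0.93 0.61 0 0 0 0'; python3 d.py .47 -.12 .20
```

```text
t: 0.9
eef_pos: [0.4019, -0.3974, 0.2265]
ee_rot: [3.141, 0.0, -2.869]
force: [-0.3, -0.1, -0.4]
width: 0.0872
shares [-0.4677  0.8293  0.0887] pos [ 0.4019 -0.3974  0.2265] rot [ 1.7998e+02  3.0000e-02 -1.6437e+02] q [-4.340e-01  1.790e-01 -2.340e-01 -1.000e-03 -1.157e+00 -8.640e-01] F [-0.28 -0.08 -0.4 ] w 0.0872 t 0.9
```

```bash
python3 -m inch '0 -0.47 0.83 0.09 0 0 0;0 -0.47 0.83 0.09 0 0 0;0 -0.47 0.83 0.09 0 0 0;0 -0.47 0.83 0.09 0 0 0;0 -0.47 0.83 0.09 0 0 0;0 -0.47 0.83 0.09 0 0 0;0 -0.47 0.83 0.09 0 0 0;0 -0.47 0.83 0.09 0 0 0'; python3 d.py .4800 .0548 .150
```

```text
t: 1.7
eef_pos: [0.4693, -0.1222, 0.1994]
ee_rot: [3.141, -0.001, -2.871]
force: [-0.1, -0.1, 0.2]
width: 0.0876
shares [-0.1923  0.5589  0.1645] pos [ 0.4693 -0.1222  0.1994] rot [ 1.7999e+02 -4.0000e-02 -1.6448e+02] q [ 0.152  0.064 -0.435 -0.    -1.073 -1.452] F [-0.08 -0.09  0.2 ] w 0.0876 t 1.7
```

```bash
python3 -m inch '0 -0.19 0.56 0.16 0 0 0;0 -0.19 0.56 0.16 0 0 0;0 -0.19 0.56 0.16 0 0 0;0 -0.19 0.56 0.16 0 0 0;0 -0.19 0.56 0.16 0 0 0;0 -0.19 0.56 0.16 0 0 0;0 -0.19 0.56 0.16 0 0 0'; python3 d.py .4800 .0548 .110
python3 - <<'E'
from station import arm
import cv2
f=arm.grab_frame("top"); cv2.imwrite("pics/t1.png",cv2.resize(f["img"][170:300,160:330,::-1],None,fx=4.5,fy=4.5,interpolation=cv2.INTER_CUBIC))
f=arm.grab_frame("scene"); cv2.imwrite("pics/s1.png",cv2.resize(f["img"][100:225,190:360,::-1],None,fx=4.5,fy=4.5,interpolation=cv2.INTER_CUBIC))
E
```

```text
t: 2.4
eef_pos: [0.4798, 0.053, 0.1517]
ee_rot: [-3.141, -0.0, -2.874]
force: [-0.1, 0.2, -0.5]
width: 0.0872
shares [-0.0021  0.0055  0.1391] pos [0.4798 0.053  0.1517] rot [-179.99   -0.   -164.69] q [ 0.519  0.107 -0.507  0.    -0.957 -1.822] F [-0.07  0.24 -0.47] w 0.0872 t 2.4
```

View pics/s1.png

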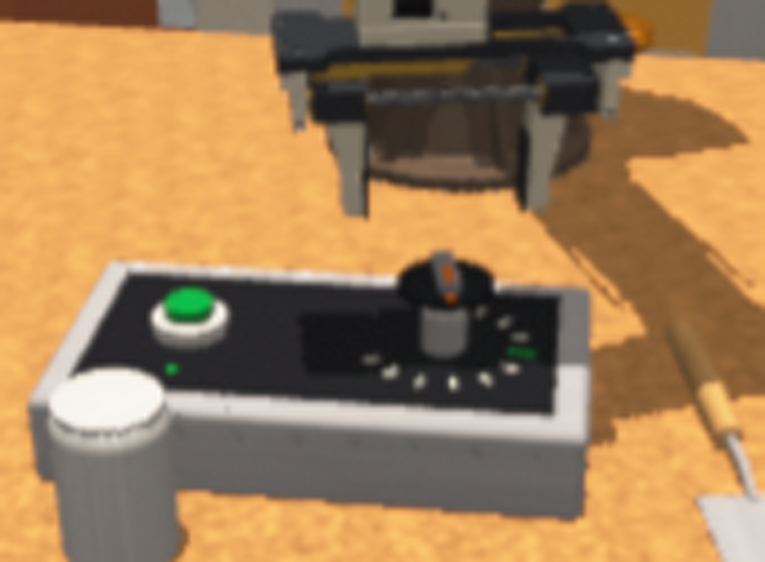

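The fingers straddle the dial: fingertips at (355,212) and (535,205) in the crop, with the bar at (445,275). I'll part-close and come down to just above the flange.

```bash
python3 -m inch '0.6 -0.002 0.005 0.06 0 0 0;0.6 -0.002 0.005 0.1 0 0 0;0.6 -0.002 0.005 0.12 0 0 0;0.6 -0.002 0.005 0.135 0 0 0;0.6 -0.002 0.005 0.135 0 0 0' 10; python3 d.py .4800 .0548 .110
```

```text
t: 3.0
eef_pos: [0.4798, 0.0557, 0.1107]
ee_rot: [-3.141, -0.001, -2.873]
force: [-0.3, 0.3, 0.3]
width: 0.0531
shares [ 0.     -0.003   0.0023] pos [0.4798 0.0557 0.1107] rot [-1.7999e+02 -5.0000e-02 -1.6462e+02] q [ 0.524  0.157 -0.559  0.    -0.856 -1.826] F [-0.35  0.29  0.34] w 0.0531 t 3.0
```

```bash
python3 -m inch '1 0 -0.003 0 0 0 0;1 0 -0.003 0 0 0 0;1 0 -0.003 0 0 0 0;1 0 -0.003 0 0 0 0;1 0 -0.003 0 0 0 0;1 0 -0.003 0 0 0 0;1 0 -0.003 0 0 0 0;1 0 -0.003 0 0 0 0' 10; python3 d.py .4800 .0548 .106
```

```text
t: 3.8
eef_pos: [0.4803, 0.0555, 0.1112]
ee_rot: [3.141, 0.0, -2.873]
force: [-2.5, 4.0, 4.0]
width: 0.0138
shares [ 0.0015 -0.002   0.0174] pos [0.4803 0.0555 0.1112] rot [ 1.7998e+02  3.0000e-02 -1.6459e+02] q [ 0.523  0.156 -0.558 -0.    -0.856 -1.824] F [-2.45  4.04  4.01] w 0.0138 t 3.8
```

```bash
for i in 1; do :; done; python3 -m inch '1 0 0.003 0.003 0 0 0;1 0 0.003 0.007 0 0 0;1 0 0.003 0.007 0 0 0'; python3 -m inch '1 0 0 0.004 0 0 0;1 0 0 0.007 0 0 0;1 0 0 0.007 0 0 0'
```

```text
t: 4.1
eef_pos: [0.4803, 0.0557, 0.1094]
ee_rot: [-3.141, 0.0, -2.872]
force: [-2.8, 0.7, 6.6]
width: 0.0136
t: 4.4
eef_pos: [0.4803, 0.0557, 0.1074]
ee_rot: [-3.141, 0.0, -2.872]
force: [-2.8, 1.4, 8.9]
width: 0.0134
```

Force follows the spring (about 1.15 N/mm), so the grip itself is already pressing the plunger about 3.5 mm in. I'm continuing to about 13.5 N.

```bash
python3 -m inch '1 0 0 0.004 0 0 0;1 0 0 0.007 0 0 0;1 0 0 0.007 0 0 0'; python3 -m inch '1 0 0 0.003 0 0 0;1 0 0 0.006 0 0 0;1 0 0 0.006 0 0 0'
```

```text
t: 4.7
eef_pos: [0.4803, 0.0557, 0.1055]
ee_rot: [-3.141, 0.001, -2.872]
force: [-3.7, 0.2, 10.5]
width: 0.014
t: 5.0
eef_pos: [0.4803, 0.0557, 0.1039]
ee_rot: [-3.141, 0.001, -2.872]
force: [-3.0, 1.1, 12.5]
width: 0.0138
```

```bash
python3 -m inch '1 0 0 0.003 0 0 0;1 0 0 0.003 0 0 0;1 0 0 0.003 0 0 0' 20;  python3 -m inch '1 0 0 0 0 0 -0.05;1 0 0 0 0 0 -0.1;1 0 0 0 0 0 -0.15;1 0 0 0 0 0 -0.2;1 0 0 0 0 0 -0.2'
```

```text
t: 5.3
eef_pos: [0.4804, 0.0557, 0.1031]
ee_rot: [-3.141, 0.001, -2.872]
force: [-3.5, 0.4, 12.4]
width: 0.0134
t: 5.8
eef_pos: [0.4804, 0.0558, 0.1031]
ee_rot: [-3.141, 0.001, -2.661]
force: [-4.1, 0.6, 13.0]
width: 0.0132
```

```bash
python3 -m inch '1 0 0 0 0 0 -0.08;1 0 0 0 0 0 -0.16;1 0 0 0 0 0 -0.24;1 0 0 0 0 0 -0.32;1 0 0 0 0 0 -0.4;1 0 0 0 0 0 -0.4'; python3 - <<'E'
from station import arm
import cv2
print(arm.get_state()["moment"])
f=arm.grab_frame("scene"); cv2.imwrite("pics/s2.png",cv2.resize(f["img"][110:215,220:360,::-1],None,fx=5.5,fy=5.5,interpolation=cv2.INTER_CUBIC))
E
```

```text
t: 6.4
eef_pos: [0.4802, 0.056, 0.1031]
ee_rot: [-3.141, 0.0, -2.241]
force: [-4.1, 2.2, 13.5]
width: 0.0134
[0.86606909 2.09989056 0.05880485]
```

View pics/s2.png

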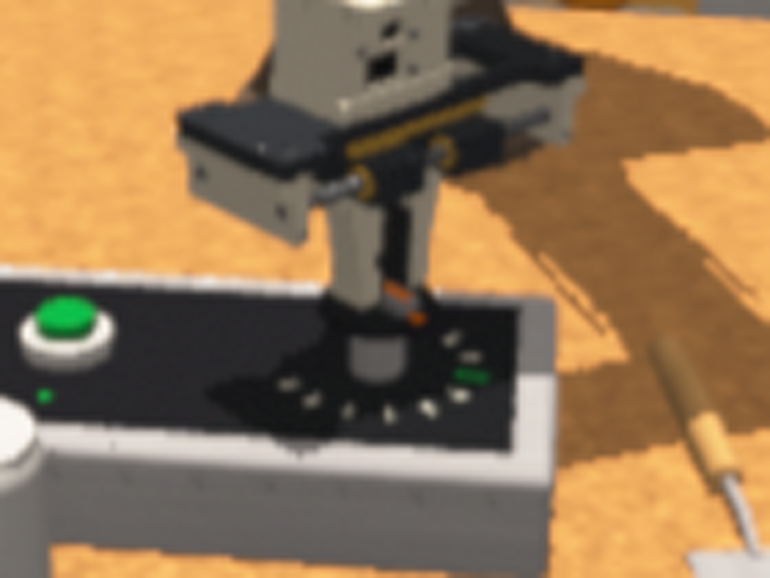

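The bar is turning with the jaws. Its orange tip, at (415,318), has swung towards the green mark at (472,377). Another 36° to go.

```bash
python3 -m inch '1 0 0 0 0 0 -0.08;1 0 0 0 0 0 -0.16;1 0 0 0 0 0 -0.24;1 0 0 0 0 0 -0.32;1 0 0 0 0 0 -0.4;1 0 0 0 0 0 -0.48;1 0 0 0 0 0 -0.56;1 0 0 0 0 0 -0.6;1 0 0 0 0 0 -0.6;1 0 0 0 0 0 -0.6'; python3 - <<'E'
from station import arm
import cv2,numpy as np
s=arm.get_state();print(s["moment"],np.degrees(s["ee_rot"]))
f=arm.grab_frame("scene"); cv2.imwrite("pics/s3.png",cv2.resize(f["img"][110:215,220:360,::-1],None,fx=5.5,fy=5.5,interpolation=cv2.INTER_CUBIC))
E
```

```text
t: 7.45
eef_pos: [0.4799, 0.056, 0.103]
ee_rot: [-3.141, -0.0, -1.616]
force: [-5.8, 3.4, 12.9]
width: 0.0132
[1.23763743 2.60649029 0.04022134] [-1.79983007e+02 -6.01151949e-03 -9.25700040e+01]
```

View pics/s3.png

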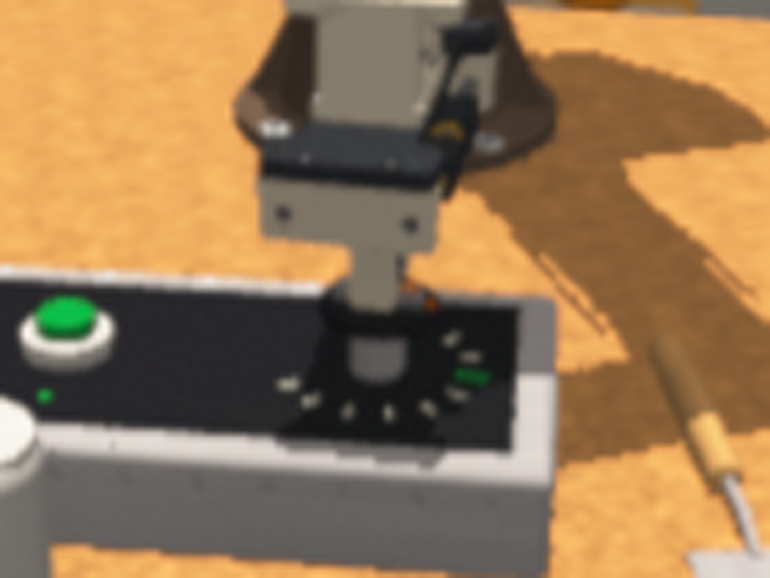

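The tool yaw is -92.57° (target -92.5°), and the orange tip at (432,302) lies along the green direction. I'll ease up while still gripping, then open.

```bash
python3 -m inch '1 0 0 -0.007 0 0 0;1 0 0 -0.014 0 0 0;1 0 0 -0.021 0 0 0;1 0 0 -0.028 0 0 0;1 0 0 -0.028 0 0 0;1 0 0 -0.028 0 0 0'; python3 -m inch '0.6 0 0 0 0 0 0;0.6 0 0 0 0 0 0;0.6 0 0 0 0 0 0;0.6 0 0 0 0 0 0;0.6 0 0 -0.08 0 0 0;0.6 0 0 -0.16 0 0 0;0.6 0 0 -0.27 0 0 0;0.6 0 0 -0.27 0 0 0'
```

```text
t: 8.1
eef_pos: [0.4798, 0.056, 0.1107]
ee_rot: [3.142, -0.0, -1.616]
force: [-4.3, 3.8, 5.3]
width: 0.0133
t: 8.9
eef_pos: [0.4824, 0.0567, 0.1956]
ee_rot: [-3.135, 0.002, -1.615]
force: [0.9, -0.1, 0.5]
width: 0.0349
```

```bash
python3 d.py .4893 -.105 .125
```

```text
shares [ 0.538  -0.0456  0.2343] pos [0.4824 0.0567 0.1956] rot [-1.7963e+02  1.4000e-01 -9.2560e+01] q [ 0.524  0.064 -0.445  0.002 -1.055 -0.57 ] F [ 0.9  -0.11  0.53] w 0.0349 t 8.9
```

```bash
python3 -m inch '1 0.15 -0.04 0 0 0 0;1 0.3 -0.04 0 0 0 0;1 0.45 -0.04 0 0 0 0;1 0.54 -0.04 0 0 0 0;1 0.54 -0.04 0 0 0 0;1 0.54 -0.04 0 0 0 0;1 0.54 -0.04 0 0 0 0' 20; python3 d.py .4893 -.105 .090
python3 - <<'E'
from station import arm
import cv2
f=arm.grab_frame("top"); import numpy as np; np.savez("top4.npz",**f); cv2.imwrite("pics/t4.png",cv2.resize(f["img"][195:280,190:325,::-1],None,fx=5.9,fy=5.9,interpolation=cv2.INTER_CUBIC))
f=arm.grab_frame("scene"); cv2.imwrite("pics/s4.png",cv2.resize(f["img"][110:215,190:330,::-1],None,fx=5.5,fy=5.5,interpolation=cv2.INTER_CUBIC))
E
```

```text
t: 9.6
eef_pos: [0.4846, -0.106, 0.1912]
ee_rot: [3.141, 0.0, -1.616]
force: [1.0, -0.7, 0.1]
width: 0.0008
shares [-0.0041 -0.0157  0.3373] pos [ 0.4846 -0.106   0.1912] rot [179.99   0.   -92.59] q [ 0.182  0.09  -0.425 -0.    -1.055 -0.227] F [ 1.01 -0.71  0.07] w 0.0008 t 9.6
```

View pics/t4.png

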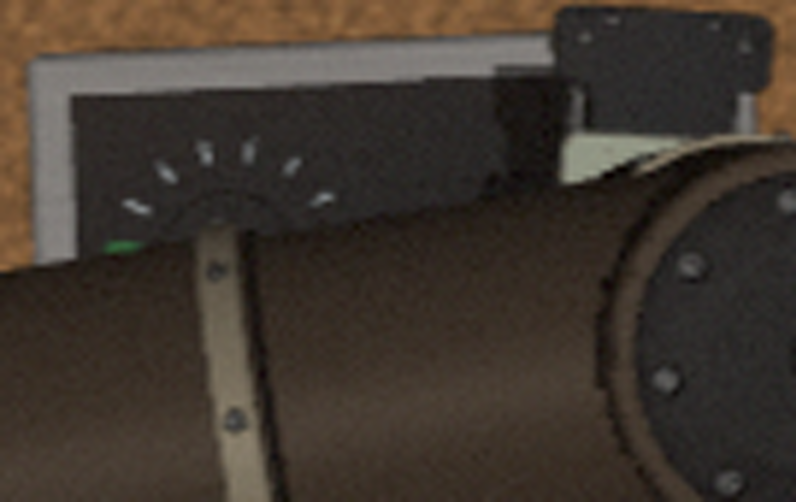

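View pics/s4.png

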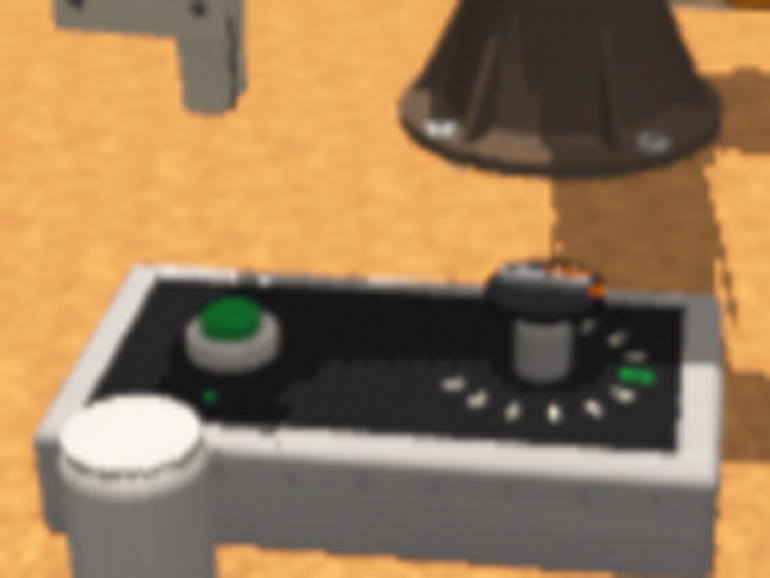

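The arm hides the dial in the top view. In the scene view the bar spans (500,270) to (605,290), with the orange tip pointing to the green side. I'll check the angle numerically.

```bash
python3 - <<'E'
from station import arm
from h import *
f=arm.grab_frame("scene"); np.savez("s5.npz",**f)
for n in("scene0.npz","s5.npz"):
    f=load(n)
    h=cv2.cvtColor(f["img"],cv2.COLOR_RGB2HSV).astype(int); m=(h[...,0]>3)&(h[...,0]<14)&(h[...,1]>150)&(h[...,2]>120)
    w=np.zeros_like(m); w[155:168,276:303]=1; ys,xs=np.nonzero(m&w); uv=np.c_[xs,ys]; print(uv.tolist())
    P=onz(f,uv,.1145); print(P.mean(0).round(4)); a=P[:,:2]-[.4797,.0545]; print(np.degrees(np.arctan2(a.mean(0)[1],a.mean(0)[0])), "len",np.linalg.norm(a.mean(0)))
    vv,uu=np.mgrid[157:168,276:303]; uv=np.c_[uu.ravel(),vv.ravel()]; P=withrange(f,uv); s=(P[:,2]>.1)&(np.hypot(*(P[:,:2]-[.48,.0545]).T)<.03); print("z of dial top",np.percentile(P[s,2],[25,50,75,95]).round(4))
E
```

```text
[[289, 159], [289, 161], [290, 161], [289, 165], [290, 165], [291, 165], [289, 166], [290, 166], [291, 166]]
[0.507  0.0623 0.1145]
15.965550004504053 len 0.028430677450432314
z of dial top [0.1074 0.1084 0.1098 0.1169]
[[290, 158], [292, 158], [293, 158], [293, 159], [294, 159], [295, 159], [296, 159], [300, 161], [297, 162], [298, 162], [299, 162], [298, 163], [299, 163]]
[0.4839 0.0749 0.1145]
78.3127424977292 len 0.02081305752975532
z of dial top [0.1077 0.109  0.1137 0.1167]
```

The before reading (16.0°, expected 15.5°) fits, but the after reading of 78° has too short a lever to trust. I'll move the arm aside for a clear top view before pressing start.

```bash
python3 -m inch '1 0.16 0 0 0 0 0;1 0.32 0 0 0 0 0;1 0.48 0 0 0 0 0;1 0.64 0 0 0 0 0;1 0.8 0 0 0 0 0;1 0.8 0 0 0 0 0;1 0.8 0 0 0 0 0'
python3 - <<'E'
from station import arm
from h import *
f=arm.grab_frame("top"); np.savez("top6.npz",**f); cv2.imwrite("pics/t6.png",cv2.resize(f["img"][195:280,190:325,::-1],None,fx=5.9,fy=5.9,interpolation=cv2.INTER_CUBIC))
h=cv2.cvtColor(f["img"],cv2.COLOR_RGB2HSV).astype(int)
m=(h[...,0]>3)&(h[...,0]<25)&(h[...,1]>120)&(h[...,2]>70);w=np.zeros_like(m);w[224:250,206:245]=1
ys,xs=np.nonzero(m&w);uv=np.c_[xs,ys];P=onz(f,uv,.1145)[:,:2];print(uv.tolist());a=P-[.4797,.0545];print(np.degrees(np.arctan2(*a.mean(0)[::-1])),np.degrees(np.arctan2(a[:,1],a[:,0])).round())
q=np.linalg.svd(P-P.mean(0))[2][0];print("line",np.degrees(np.arctan2(q[1],q[0]))%180)
E
```

```text
t: 10.45
eef_pos: [0.4735, -0.3466, 0.1908]
ee_rot: [3.141, 0.0, -1.618]
force: [-0.6, 0.1, -0.3]
width: 0.0004
[[216, 238], [217, 238], [218, 238], [219, 238], [220, 238], [221, 238], [222, 238], [223, 238], [224, 238], [225, 238], [226, 238], [227, 238], [217, 239], [218, 239], [219, 239], [220, 239], [221, 239], [222, 239], [223, 239], [224, 239], [225, 239], [226, 239], [227, 239]]
87.05131417422132 [87. 86. 86. 85. 84. 84. 82. 81. 78. 74. 66. 46. 91. 91. 92. 92. 92. 92.
 92. 93. 93. 94. 98.]
line 90.1119643063697
```

View pics/t6.png

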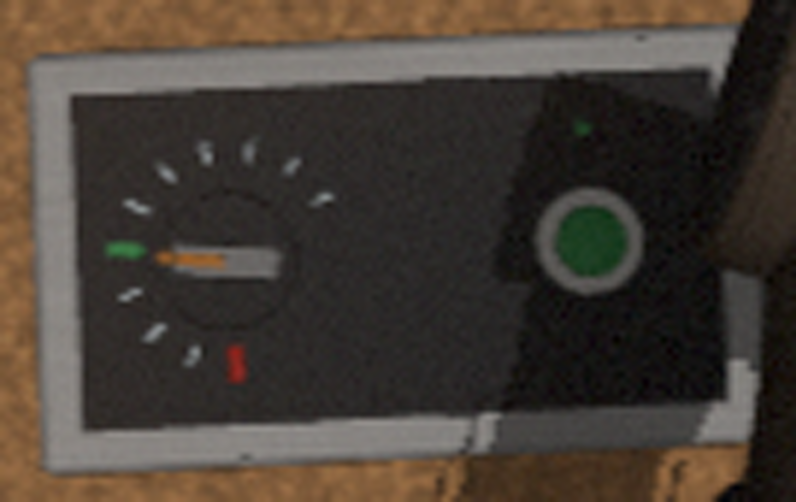

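The pointer tip, at (160,258), points at the green mark at (125,250). It measures 87.05° against 87.5° expected, so the dial is on click 4. Next is the button.

```bash
python3 -m inch '1 -0.16 -0.016 0 0 0 0;1 -0.32 -0.016 0 0 0 0;1 -0.48 -0.016 0 0 0 0;1 -0.64 -0.016 0 0 0 0;1 -0.8 -0.016 0 0 0 0;1 -0.8 -0.016 0 0 0 0;1 -0.8 -0.016 0 0 0 0;1 -0.8 -0.016 0 0 0 0'; python3 d.py .4893 -.105 .090
```

```text
t: 11.3
eef_pos: [0.4893, -0.106, 0.1917]
ee_rot: [-3.141, 0.0, -1.614]
force: [0.5, 0.1, 0.4]
width: 0.0004
shares [-0.0032  0.0004  0.339 ] pos [ 0.4893 -0.106   0.1917] rot [-179.97    0.    -92.5 ] q [ 0.18   0.097 -0.416  0.    -1.057 -0.224] F [0.48 0.07 0.38] w 0.0004 t 11.3
```

```bash
python3 -m inch '1 -0.003 0 0.12 0 0 0;1 -0.003 0 0.23 0 0 0;1 -0.003 0 0.3 0 0 0;1 -0.003 0 0.335 0 0 0;1 -0.003 0 0.335 0 0 0;1 -0.003 0 0.335 0 0 0'; python3 -m inch '1 0 0 0.01 0 0 0;1 0 0 0.02 0 0 0;1 0 0 0.02 0 0 0'; python3 -m inch '1 0 0 0.007 0 0 0;1 0 0 0.014 0 0 0;1 0 0 0.014 0 0 0'
```

```text
t: 11.9
eef_pos: [0.49, -0.1062, 0.0917]
ee_rot: [-3.141, -0.0, -1.617]
force: [-0.6, 0.4, 0.6]
width: 0.0004
t: 12.2
eef_pos: [0.4895, -0.1057, 0.0851]
ee_rot: [-3.141, 0.0, -1.616]
force: [-1.3, -0.4, 0.3]
width: 0.0005
t: 12.5
eef_pos: [0.4897, -0.1056, 0.0808]
ee_rot: [-3.141, -0.0, -1.616]
force: [0.1, -0.9, 2.1]
width: 0.0007
```

```bash
python3 -m inch '1 0 0 0.006 0 0 0;1 0 0 0.01 0 0 0;1 0 0 0.01 0 0 0'; python3 -m inch '1 0 0 0.004 0 0 0;1 0 0 0.007 0 0 0;1 0 0 0.007 0 0 0'
```

```text
t: 12.8
eef_pos: [0.4897, -0.1056, 0.0778]
ee_rot: [-3.141, 0.0, -1.616]
force: [-0.2, 1.0, 4.5]
width: 0.0004
t: 13.1
eef_pos: [0.4897, -0.1057, 0.0762]
ee_rot: [-3.141, -0.0, -1.616]
force: [-1.5, 1.2, 9.0]
width: 0.0006
```

```bash
python3 -m inch '1 0 0 0.004 0 0 0;1 0 0 0.004 0 0 0;1 0 0 0.004 0 0 0'; python3 -m inch '1 0 0 -0.05 0 0 0;1 0 0 -0.15 0 0 0;1 0 0 -0.3 0 0 0;1 0 0 -0.4 0 0 0;1 0 0 -0.4 0 0 0'; python3 -m inch '1 0.16 0 0 0 0 0;1 0.32 0 0 0 0 0;1 0.48 0 0 0 0 0;1 0.64 0 0 0 0 0;1 0.8 0 0 0 0 0;1 0.8 0 0 0 0 0;1 0.8 0 0 0 0 0;1 0.8 0 0 0 0 0'
python3 - <<'E'
from station import arm
from h import *
f=arm.grab_frame("top"); cv2.imwrite("pics/t7.png",cv2.resize(f["img"][165:280,140:325,::-1],None,fx=4.3,fy=4.3,interpolation=cv2.INTER_CUBIC))
h=cv2.cvtColor(f["img"],cv2.COLOR_RGB2HSV).astype(int)
m=(h[...,0]>3)&(h[...,0]<25)&(h[...,1]>120)&(h[...,2]>70);w=np.zeros_like(m);w[224:250,206:245]=1
ys,xs=np.nonzero(m&w);a=onz(f,np.c_[xs,ys],.1145)[:,:2]-[.4797,.0545];print(np.degrees(np.arctan2(*a.mean(0)[::-1])))
v2,u2=np.mgrid[232:240,286:294];u2=np.c_[u2.ravel(),v2.ravel()]
for F in(load("top0.npz"),f): print("button z",np.median(withrange(F,u2)[:,2]))
b=[(u,v) for v in(238,239) for u in range(219,236)]
print("bar z",np.median(withrange(f,b)[:,2]))
E
```

```text
t: 13.4
eef_pos: [0.4898, -0.1057, 0.076]
ee_rot: [-3.14, -0.0, -1.615]
force: [-5.1, 3.0, 21.2]
width: 0.0003
t: 13.9
eef_pos: [0.4916, -0.1058, 0.1985]
ee_rot: [-3.135, 0.001, -1.616]
force: [0.3, 0.6, -0.7]
width: 0.0004
t: 14.7
eef_pos: [0.4781, -0.3448, 0.1936]
ee_rot: [3.14, 0.001, -1.616]
force: [-0.4, 0.2, 0.1]
width: 0.0004
86.92132962909362
button z 0.0823058269533139
button z 0.08269113282797802
bar z 0.11422926979809223
```

View pics/t7.png

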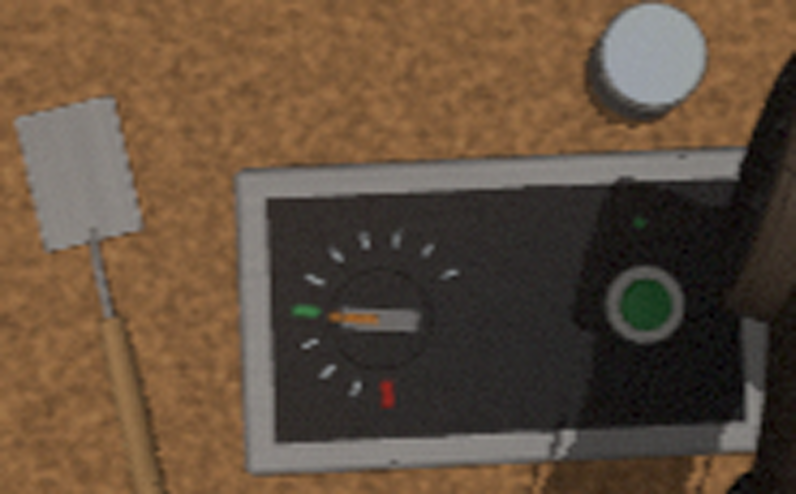

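The pointer tip, at (330,317), is on the green mark at (306,311). The button is back out (z 0.0827, was 0.0823), the dial is up (bar top z 0.114), the shaker and spatula haven't moved, and the arm is clear. Handing in.

```bash
python3 -c "
from station import arm
print(arm.job_done())"
```

```text
the job is handed in; nothing more can be done
None
```

The bake timer is set to 20 minutes and started, and I handed the job in at about 15 s of the 72 s allowed; it returned no verdict.

- **Dial:** It started on the seventh click, not zero, so I turned it back three clicks counter-clockwise. I held it pressed at 12.4–13.5 N, which I put at about 8 mm in. I then let it spring up and released it.
- **Start button:** I pressed it until it stopped moving, with 9 N and then 21 N on the tool. That is well over the 5 N needed, so I take it as fully in. I then let it go.

**Last checks**
- **Pointer:** it read 86.9° in the final top view, against 87.5° expected for the green mark.
- **Dial height:** the bar's top is at 0.114 m, the same as before pressing.
- **Button:** it is back out, at 0.0827 m against 0.0823 m at the start.
- **Shaker and spatula:** both look unmoved in the final top view.
- **Roll:** it was outside the final picture, so I did not check it again; it is away from where the arm worked.
- **Arm:** clear of everything, with no contact force.

One check disagreed: an earlier scene-camera reading gave the pointer as 78°. I put that down to too short a baseline. I took a clear top view before pressing start, and it gave 87.05°.

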